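# Mesh a splined coupling hub onto a gearmotor shaft

### The job

Pick up the blue-grey octagonal coupling hub and fit its toothed bore onto the upright splined shaft of the grey gearmotor: keep light pressure on it and rock it about the shaft until the teeth mesh, then push it fully home on the brass collar until the sprung shaft just gives, and let go. Never ram the teeth or twist the shaft hard, and leave the other things on the bench where they are.

Things in the scene. Friction and masses are not known exactly. Their poses are not given: they have to be found in the camera images.
- hub_centre (a point): Centre, half-way up, of the loose blue-grey metal coupling hub: an upright octagonal prism, 50 mm across flats, 54 mm across corners, 42 mm high, 0.2 to 0.33 kg. z points up along the bore; x is normal to a flat (flats face 0, 45, 90 ... degrees from x), so any pair of opposite flats will do. Grip it in its upper half, to keep the fingers above the motor.
- hub: The same hub; origin at the centre of its underside, axes as hub_centre. Its bore goes right through: 38 mm diameter, with four straight internal teeth over the whole height, 29 mm across their tips and 12.6 mm wide, centred at 0, 90, 180 and 270 degrees from x, so behind every second flat (the fit repeats every 90 degrees).
- seat (a point): Centre of the top face of the brass collar (49 mm diameter) at the foot of the splined shaft, 58 mm above the bench; it rides up and down with the shaft. z up along the shaft; x and y follow the housing and NOT the teeth. Hub teeth standing on shaft teeth: hub's underside 20 mm above the collar. Fully home: underside on the collar, hub's centre 21 mm above this point.
- shaft_tip (a point): Top of the steel shaft, 31 mm above the collar. A plain nose of 27 mm diameter, its top 4.5 mm tapered to 18 mm; below it four straight square-ended teeth, 20 mm high from the collar, 10.2 mm wide, 36 mm across. The angle of the shaft teeth is not reported (anywhere in their 90 degree pitch): turn the hub under light pressure to find it. They mesh within about 3 degrees.
- shaft_float (a joint): How far the sprung shaft and collar are pushed down (m), 0 at rest, 0.006 at its solid stop. Starts to give at about 3.6 N and takes about 1.2 N more per mm, about 11 N at the stop; it springs back up when the teeth drop in.
- shaft_twist (a joint): How far the shaft with its teeth is twisted from rest about its axis (rad), positive counter-clockwise seen from above; spring 1.5 N m per rad. Grows when the hub drags the teeth round; over 0.2 rad either way (0.3 N m) is twisting hard.
- drive_unit: The grey gearmotor, fixed to the bench: foot plate 90 x 90 mm, body 78 x 78 mm and 46 mm high, with a 60 mm bearing boss to 50 mm, the brass collar and the upright shaft at its centre. Origin under its centre at bench level, z up.
- dummy_board: Green circuit board 70 x 90 x 16 mm, loose bystander; origin under its centre.
- spare_plate: Grey milled metal frame 94 x 100 x 8 mm, loose bystander; origin under its centre.
- blue_fixture: Blue plastic fixture block 105 x 82 x 19 mm, loose bystander; origin under its centre.
- jar_1: Small white screw-top jar, 51 mm diameter, 49 mm high, loose bystander; origin under its centre.

How it is judged:
By the outcome, as a careful person would: the job done as asked, in the order asked, and still so for the second after the job is handed in, with the robot touching nothing.
It also fails if it takes over 58 s, if anything falls off the work surface, if the arm or the gripper's body presses on something with over 40 N, if the wrist force passes 120 N, or if a joint passes its speed limit or range.

### The arm

A 7-joint arm with a two-finger parallel gripper is mounted at the origin on a cart in front of the work surface, level with it; the furniture and walls round the work are solid. World frame = base frame: x ahead of the robot, y to its left, z up, the work surface at z = 0. Lengths are in mm, angles in rad, forces in N, time in s.
With the tool pointing down it reaches from about 400 to 875 mm from the base axis. Payload 19.3 kg.
Tool frame: the origin (TCP) lies at the very end of the fingers, on their centre line; the grasp point (between the pads) lies 19 mm behind it (grip_point_offset is the z of the grasp point in the tool frame, in mm); z points along the fingers, y is the line along which they close (so a half turn about z gives the same grasp; the last joint's range is limited). The gripper opens to 85 mm and grips with 20 to 120 N. Pads are 22 mm wide; open, the fingers measure 114 mm over their backs; the gripper's body (76 mm by 85 mm) begins 54 mm behind the grasp point. The pads swing forward as they close: fully open they stand 13 mm farther back than shut.
Start: joints at [-1.396, 0.521, -0.036, 1.599, 0.021, 1.021, -0.113], TCP at [151.496, 606.352, 201.791] pointing down, gripper open.
Joint ranges: [-2.91, 2.91], [-0.3, 2.13], [-1.5, 1.42], [0.17, 2.43], [-1.26, 4.41], [0.16, 1.93], [-2.52, 2.52]. Speed limits (rad/s): [1.89, 1.89, 2.39, 2.39, 3.01, 3.01, 3.01].

### API

Orientations are given as a 3x3 rotation matrix whose columns are the frame's x, y, z axes.
In Python, from workcell import movep, movel, goto_joints, open_gripper, clamp, wait, inverse_kinematics, read_state, camera, PlanningError, finish_job, grip_point_offset gives the robot as it stands. Calls block until the motion is done:
- movep(position, orientation): joint-space move of the TCP to a pose.
- movel(position, frame=None, max_speed=150, guard=None): straight line of the TCP; frame=None keeps the orientation; max_speed is the mean speed in mm/s. With guard (N) it stops when the force on the tool has changed by that much, and returns True; else False.
- goto_joints(angles): joint-space move.
- open_gripper() and clamp(): open the fingers fully, or close them until they stop; the grip force is fixed at half the most.
- wait(seconds).
- inverse_kinematics(position, orientation): joint angles nearest the present ones, or None.
- read_state(): the state.
- camera(name): name is "scene" or "top"; returns a dict with "image" (480x640x3 uint8, blue, green, red), "range_z" (480x640 float32, mm along the optical axis (not along the pixel's ray), 0 where there is no reading), "fx", "fy", "cx", "cy" (pixels), "cam_to_world" (4x4, takes a point from camera to world coordinates). Camera axes: x right, y up, looking along -z (the intrinsics and any distortion apply to the point x, -y, -z); pixel columns grow to the right and rows downward; lengths in mm; the calibration is good to about 2 mm. A picture is of the moment at which its call begins.
A pose or a line that the arm cannot do raises PlanningError and nothing moves.
- finish_job(): hands the job in; it is judged then, once.
The state is a dict: "time": time; "qpos": joint angles; "qvel": joint speeds; "joint_efforts": joint torques, N m; "eef_pos": TCP position; "tool_rot": TCP orientation; "ft_force": force on the tool from outside, world axes, zero at the start; "torque": the same for the moment, N m; "finger_gap": finger opening in mm; "gripper_force": force on a finger pad.
Only numpy, scipy, OpenCV 4.12 (cv2) and the standard library are available. Lean on these libraries where they do the work, as an engineer would, in place of code of your own. Each camera call takes 0.05 s, during which the arm holds its last target. There are 200 camera calls.

## Working session

There is one attempt and no reset: what is moved stays moved. The work goes in short steps, each a Python script; the robot and the scene stay as the last script left them, time stands still between calls to the robot, and variables do not carry over. Pictures are saved under pics/ and viewed, at most 10 in all, crops included, and the job is handed in when it is done.

```bash
ls; mkdir -p pics; python3 - <<'E'
from workcell import *
import cv2,numpy as np,pickle
d={n:camera(n) for n in("scene","top")}
pickle.dump(d,open('cams.pkl','wb'))
for n in d:
    cv2.imwrite(f'pics/{n}1.png',d[n]['image']); c=d[n]; print(n,c['fx'],c['fy'],c['cx'],c['cy'],np.round(c['cam_to_world'],3),[k for k in c])
s=read_state();print(s['time'],s['ft_force'],s['torque'],s['finger_gap'],np.round(s['tool_rot'],3),grip_point_offset)
E
```

```text
pics
scene 599.6587144468602 599.6587144468602 327.1363176539796 234.91548546980772 [[ 7.20000e-01  3.59000e-01 -5.94000e-01 -2.61213e+02]
 [-6.94000e-01  3.82000e-01 -6.10000e-01 -9.25017e+02]
 [ 8.00000e-03  8.52000e-01  5.24000e-01  8.34194e+02]
 [ 0.00000e+00  0.00000e+00  0.00000e+00  1.00000e+00]] ['image', 'range_z', 'fx', 'fy', 'cx', 'cy', 'cam_to_world']
top 451.0994745482434 451.0994745482434 325.4814877826611 242.83100117956076 [[-3.000000e-03  9.940000e-01 -1.100000e-01  4.708630e+02]
 [-1.000000e+00 -3.000000e-03  1.000000e-03 -4.261600e+01]
 [ 0.000000e+00  1.100000e-01  9.940000e-01  1.076764e+03]
 [ 0.000000e+00  0.000000e+00  0.000000e+00  1.000000e+00]] ['image', 'range_z', 'fx', 'fy', 'cx', 'cy', 'cam_to_world']
0.1 [-0.19768543 -0.42443783 -0.54154137] [ 0.01204431 -0.03268635  0.0376761 ] 85.64203538127039 [[-0.97   0.242 -0.   ]
 [ 0.242  0.97  -0.001]
 [-0.    -0.001 -1.   ]] -18.700000000000003
```

View pics/top1.png

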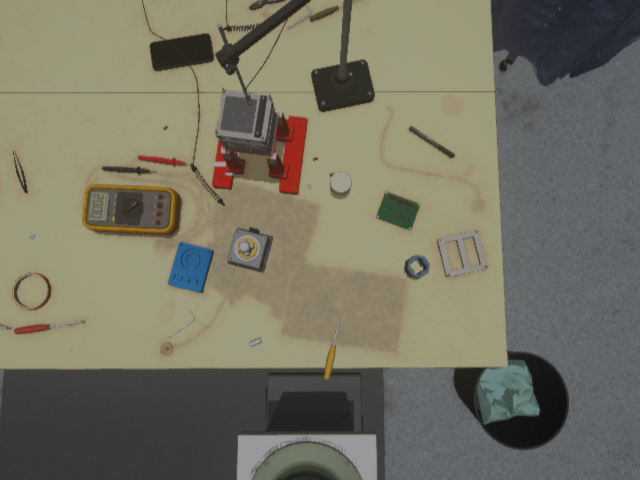

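View pics/scene1.png

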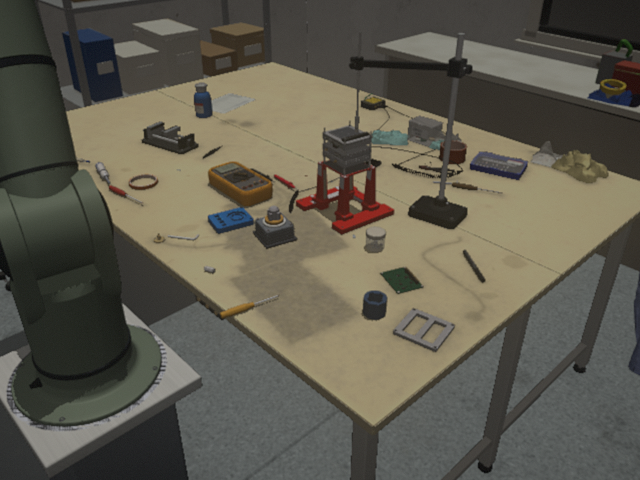

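```bash
cat > h.py <<'E'
import numpy as np,cv2
def w2p(c,P):
    M=np.linalg.inv(c['cam_to_world']);q=(M@np.c_[np.atleast_2d(P),np.ones(len(np.atleast_2d(P)))].T)[:3]
    return np.c_[c['cx']+c['fx']*q[0]/-q[2], c['cy']+c['fy']*-q[1]/-q[2]]
def p2w(c,u,v,z):  # onto plane z
    r=c['cam_to_world'][:3,:3]@np.array([(u-c['cx'])/c['fx'],-(v-c['cy'])/c['fy'],-1.]);o=c['cam_to_world'][:3,3]
    return o+r*(z-o[2])/r[2]
E
python3 - <<'E'
import pickle,cv2,numpy as np
from h import *
d=pickle.load(open('cams.pkl','rb'))
t=d['top'];s=d['scene']
def crop(c,u,v,w):
    return cv2.resize(c['image'][v-w:v+w,u-w:u+w],(400,400),interpolation=cv2.INTER_CUBIC)
a=np.hstack([crop(t,417,267,20),crop(t,248,248,30)])
cv2.imwrite('pics/topcrop.png',a)
b=np.hstack([crop(s,375,303,30),crop(s,275,227,40)])
cv2.imwrite('pics/scenecrop.png',b)
print(p2w(t,417,267,42),p2w(t,248,248,50))
# cloud centroid checks
def cloud(c,u,v,w):
    V,U=np.mgrid[v-w:v+w,u-w:u+w];Z=c['range_z'][V,U].ravel();U=U.ravel();V=V.ravel()
    P=np.c_[(U-c['cx'])/c['fx']*Z,-(V-c['cy'])/c['fy']*Z,-Z,np.ones(len(Z))]@c['cam_to_world'].T
    return P[Z>0,:3]
for n,c,u,v,w in(('t',t,417,267,20),('s',s,375,303,25)):
    P=cloud(c,u,v,w);m=(abs(P[:,2]-42)<5);print(n,'hub',m.sum(),P[m].mean(0),P[m].min(0),P[m].max(0))
for n,c,u,v,w in(('t',t,248,248,30),('s',s,275,227,35)):
    P=cloud(c,u,v,w)
    for z,dz in((89,3),(58,3),(46,2.5)):
        m=(abs(P[:,2]-z)<dz);print(n,z,m.sum(),P[m].mean(0),P[m].min(0),P[m].max(0))
E
```

```text
[ 529.44414673 -252.95373768   42.        ] [573.65823662 134.10641784  50.        ]
t hub 231 [ 532.71606772 -255.47799526   41.28497916] [ 508.78350958 -281.13403982   37.11545712] [ 557.22969989 -230.26178587   46.75911811]
s hub 216 [ 533.54523053 -258.96968006   41.52253322] [ 508.32920409 -285.13609799   37.22306881] [ 560.83878802 -232.35739003   46.4547131 ]
t 89 76 [574.42335191 136.59055109  88.35870906] [563.36630869 125.44649473  86.18284191] [587.80977053 147.45504633  91.87181831]
t 58 160 [573.46895281 134.179863    57.8576362 ] [552.25507758 114.37504832  55.01657796] [598.10297808 160.40543304  60.97750215]
t 46 495 [574.3387836  135.53325392  45.88070454] [530.45339794  91.53046433  43.50515776] [618.48076121 183.06436871  48.49066397]
s 89 35 [576.41325629 132.95452981  89.10657326] [565.22897758 122.00251572  86.5873539 ] [588.14862144 143.10510919  91.2707195 ]
s 58 76 [571.13592878 125.97423219  58.36863245] [553.64586902 107.52163816  55.18154907] [603.26285288 159.17805149  60.98518224]
s 46 210 [572.30936542 139.27899046  46.05707365] [529.16105112  88.03485683  43.51086765] [639.04213973 330.37051809  48.46907012]
```

View pics/topcrop.png

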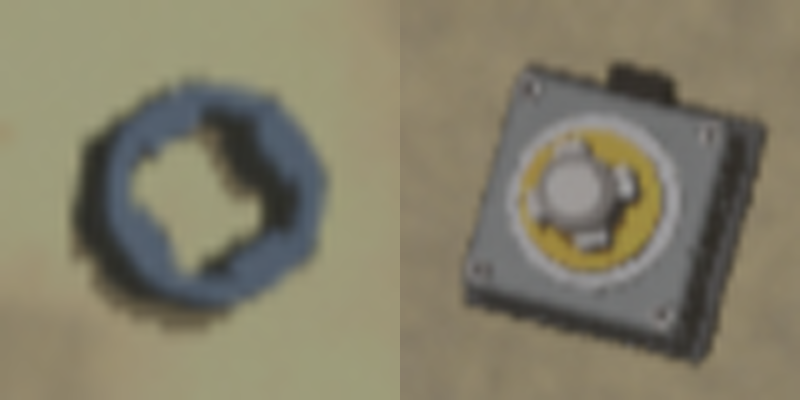

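View pics/scenecrop.png

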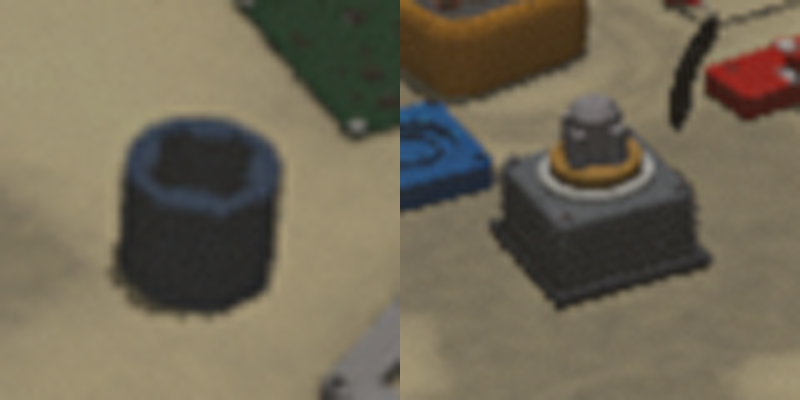

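The top view shows the hub at (417,267) and the motor at (248,248). In the crop the shaft teeth point about 14° counter-clockwise from world x, with tooth tops at crop px (572,148), (627,180), (592,238) and (540,205). Next I'll refine both poses by fitting rendered masks.

```bash
cat > fit.py <<'E'
import pickle,cv2,numpy as np
from h import *
from scipy.optimize import minimize
d=pickle.load(open('cams.pkl','rb'));S=8
def poly(img,c,P,o,col,):
    p=(w2p(c,P)-o+0.5)*S-0.5
    cv2.fillPoly(img,[np.round(p*16).astype(np.int32)],col,shift=4)
def circ(r,n=48): a=np.arange(n)*2*np.pi/n; return np.c_[r*np.cos(a),r*np.sin(a)]
def prof(r_out,r_in,halfw,inward):
    a=np.arange(720)*np.pi/360; ux,uy=np.cos(a),np.sin(a); r=np.full(720,r_out if inward else r_in)
    for k in range(4):
        c=np.cos(a-k*np.pi/2);s=np.sin(a-k*np.pi/2); m=(c>0)&(abs(s)*(r_in if inward else r_out)<1e9)
        if inward: # tooth: x>=r_in,|y|<hw
            t=np.where((c>0)&(abs(s)*r_in/np.maximum(c,1e-6)<=halfw), r_in/np.maximum(c,1e-6), np.where(c>0,halfw/np.maximum(abs(s),1e-6),1e9))
            r=np.minimum(r,np.maximum(t,0))
        else:
            t=np.where(c>0,np.minimum(r_out,halfw/np.maximum(abs(s),1e-6)),0); r=np.maximum(r,t)
    return np.c_[r*ux,r*uy]
def place(xy,x,y,th,z):
    R=np.array([[np.cos(th),-np.sin(th)],[np.sin(th),np.cos(th)]]);q=xy@R.T+[x,y]
    return np.c_[q,np.full(len(q),z)]
OCT=np.array([[27.06*np.cos(a),27.06*np.sin(a)] for a in np.pi/8+np.arange(8)*np.pi/4])
BORE=prof(19,14.5,6.3,True);SH=prof(18,13.5,5.1,False)
def hubmask(c,o,w,p):
    m=np.zeros((w*S,w*S),np.uint8); x,y,t=p
    poly(m,c,place(OCT,x,y,t,42),o,255);poly(m,c,place(BORE,x,y,t,42),o,0);return m
def shmask(c,o,w,p):
    m=np.zeros((w*S,w*S),np.uint8); x,y,t=p
    poly(m,c,place(circ(24.5),x,y,0,58),o,255)
    for z in np.linspace(58,78,8): poly(m,c,place(SH,x,y,t,z),o,0)
    for z in np.linspace(78,84.5,4): poly(m,c,place(circ(13.5),x,y,t,z),o,0)
    poly(m,c,place(circ(9),x,y,t,89),o,0);return m
def fit(c,f,p0,feat,w,R,z):
    u,v=np.round(w2p(c,[[*p0,z]])[0]).astype(int);o=np.array([u-w//2,v-w//2])
    I=feat(c['image'][o[1]:o[1]+w,o[0]:o[0]+w].astype(float))
    W=np.zeros((w*S,w*S),np.uint8);poly(W,c,place(circ(R),*p0,0,z),o,255);W=cv2.resize(W,(w,w),interpolation=cv2.INTER_AREA)>127
    def cost(p):
        m=cv2.resize(f(c,o,w,(p[0],p[1],p[2]/20)),(w,w),interpolation=cv2.INTER_AREA).astype(float)
        m=cv2.GaussianBlur(m,(0,0),.5)
        return -np.corrcoef(m[W],I[W])[0,1]
    out=[]
    for t in np.radians(np.arange(-45,45,15)):
        s=np.array([*p0,t*20]);r=minimize(cost,s,method='Nelder-Mead',options=dict(initial_simplex=s+np.array([[0,0,0],[4,0,0],[0,4,0],[0,0,3.]]),xatol=.02,fatol=1e-5))
        out.append((round(r.fun,4),np.round(r.x[:2],2),round((np.degrees(r.x[2]/20)+45)%90-45,2)))
    return sorted(out,key=lambda q:q[0])[:4]
for n in('top','scene'):
    c=d[n]
    print(n,'hub',fit(c,hubmask,(532,-256),lambda I:I[...,0]-I[...,2],44,36,42))
    print(n,'shaft',fit(c,shmask,(574,134),lambda I:I[...,2]-I[...,0],48,29,58))
E
python3 fit.py
```

```text
top hub [(np.float64(-0.7403), array([ 531.62, -254.02]), np.float64(32.14)), (np.float64(-0.7381), array([ 531.64, -254.09]), np.float64(-11.94)), (np.float64(-0.7365), array([ 531.78, -254.14]), np.float64(-19.7)), (np.float64(-0.733), array([ 531.78, -253.86]), np.float64(19.7))]
top shaft [(np.float64(-0.9687), array([573.97, 137.41]), np.float64(14.86)), (np.float64(-0.9684), array([573.96, 137.43]), np.float64(14.51)), (np.float64(-0.9682), array([574.25, 137.44]), np.float64(14.48)), (np.float64(-0.9682), array([574.22, 137.42]), np.float64(14.71))]
scene hub [(np.float64(-0.8117), array([ 532.1 , -259.56]), np.float64(41.41)), (np.float64(-0.8098), array([ 532.2 , -259.59]), np.float64(-3.47)), (np.float64(-0.8082), array([ 531.85, -259.7 ]), np.float64(-16.05)), (np.float64(-0.8071), array([ 531.87, -259.72]), np.float64(28.96))]
scene shaft [(np.float64(-0.9246), array([576.48, 135.69]), np.float64(17.42)), (np.float64(-0.9242), array([576.56, 135.48]), np.float64(16.59)), (np.float64(-0.9238), array([576.46, 135.38]), np.float64(17.21)), (np.float64(-0.9234), array([576.41, 135.33]), np.float64(17.38))]
```

```bash
sed -i '/^for n in/,$d' fit.py; python3 - <<'E'
from fit import *
c=d['top'];I=c['image'].astype(int)
print((I[...,0]-I[...,2])[254:282,403:433])
for n in('top','scene'):
  for lo in (10,15,20):
    print(n,lo,fit(d[n],hubmask,(532,-256),lambda I:np.clip(I[...,0]-I[...,2],lo,60),44,36,42))
E
```

```text
[[-33 -32 -32 -33 -34 -34 -35 -35 -35 -34 -33 -32 -29 -27 -29 -32 -32 -32
  -33 -34 -35 -36 -36 -36 -37 -37 -36 -37 -38 -41]
 [-33 -32 -32 -33 -33 -35 -35 -34 -35 -33 -26 -17  -5   0   0  -6  -7 -11
  -17 -24 -33 -35 -36 -36 -37 -37 -37 -37 -39 -40]
 [-32 -33 -33 -33 -33 -35 -33 -33 -26 -20  -1  10  21  23  24  21  20  16
    9   1 -11 -20 -33 -36 -37 -37 -37 -37 -38 -40]
 [-34 -33 -33 -33 -33 -33 -33 -26  -3  16  21  24  25  25  20  17  19  22
   22  22  20   9 -18 -33 -36 -36 -36 -37 -37 -40]
 [-34 -33 -34 -33 -32 -28 -23  -1  20  26  26  26  26  23   8   2   5  11
   14  20  25  23   6 -18 -34 -36 -36 -36 -38 -38]
 [-34 -33 -32 -32 -26 -12  11  22  25  27  26  26  23   6 -10  -9  -5  -2
    0  10  25  27  22   4 -24 -34 -36 -37 -38 -38]
 [-33 -34 -30 -25 -14   4  22  26  26  26  23  13   0 -20 -27 -25 -10  -7
   -4   9  25  26  26  20  -3 -31 -36 -36 -39 -39]
 [-34 -33 -23 -12  -4  13  26  24  19  19  -2 -22 -29 -32 -33 -27 -11  -5
   -4   5  21  26  27  25  15 -18 -35 -37 -38 -38]
 [-34 -34 -17  -6   0  19  24  20  -4  -6 -26 -33 -34 -35 -33 -29 -17  -6
   -4  -1  14  22  25  26 
[... 3411 characters left out ...]
(-0.5575), array([ 533.4 , -258.13]), np.float64(36.62)), (np.float64(-0.5563), array([ 533.1, -258.5]), np.float64(-17.6))]
scene 15 [(np.float64(-0.4588), array([ 533.71, -258.08]), np.float64(-11.09)), (np.float64(-0.4588), array([ 533.77, -258.04]), np.float64(33.86)), (np.float64(-0.4583), array([ 533.33, -258.11]), np.float64(-13.42)), (np.float64(-0.4578), array([ 533.66, -257.87]), np.float64(-5.75))]
scene 20 [(np.float64(-0.3313), array([ 533.9 , -257.73]), np.float64(-12.52)), (np.float64(-0.3309), array([ 533.84, -257.82]), np.float64(33.24)), (np.float64(-0.3307), array([ 533.64, -257.85]), np.float64(-22.81)), (np.float64(-0.3307), array([ 533.64, -257.83]), np.float64(22.18))]
```

```bash
sed -i 's/np.where(c>0,halfw\/np.maximum(abs(s),1e-6),1e9))$/1e9)/' fit.py; grep -n "1e9)" fit.py; python3 - <<'E'
from fit import *
for n in('top','scene'):
  for lo in (-5,10):
    print(n,lo,fit(d[n],hubmask,(532,-256),lambda I:np.clip(I[...,0]-I[...,2],lo,60),44,36,42))
E
```

```text
12:        c=np.cos(a-k*np.pi/2);s=np.sin(a-k*np.pi/2); m=(c>0)&(abs(s)*(r_in if inward else r_out)<1e9)
14:            t=np.where((c>0)&(abs(s)*r_in/np.maximum(c,1e-6)<=halfw), r_in/np.maximum(c,1e-6), 1e9)
top -5 [(np.float64(-0.9486), array([ 531.95, -254.51]), np.float64(33.59)), (np.float64(-0.9473), array([ 531.78, -254.52]), np.float64(33.18)), (np.float64(-0.9472), array([ 531.86, -254.52]), np.float64(33.35)), (np.float64(-0.9467), array([ 531.7 , -254.43]), np.float64(33.71))]
top 10 [(np.float64(-0.8616), array([ 532.11, -254.89]), np.float64(35.22)), (np.float64(-0.8615), array([ 532.08, -254.85]), np.float64(33.13)), (np.float64(-0.8612), array([ 531.82, -254.89]), np.float64(33.01)), (np.float64(-0.8602), array([ 532.1 , -254.85]), np.float64(32.84))]
scene -5 [(np.float64(-0.9018), array([ 533.29, -258.34]), np.float64(32.62)), (np.float64(-0.9016), array([ 533.19, -258.33]), np.float64(32.97)), (np.float64(-0.9012), array([ 533.32, -258.38]), np.float64(32.42)), (np.float64(-0.9002), array([ 533.36, -258.32]), np.float64(33.91))]
scene 10 [(np.float64(-0.8172), array([ 533.69, -257.57]), np.float64(32.51)), (np.float64(-0.817), array([ 534.04, -258.  ]), np.float64(33.25)), (np.float64(-0.8166), array([ 534.09, -257.77]), np.float64(33.84)), (np.float64(-0.8157), array([ 534.  , -257.82]), np.float64(33.95))]
```

```bash
cat > r.py <<'E'
from workcell import *
import numpy as np
def R(deg):
    a=np.radians(deg);c,s=np.cos(a),np.sin(a);return np.array([[c,s,0],[s,-c,0],[0,0,-1.]])
def st(m=''):
    s=read_state();t=s['tool_rot'];print(m,'t%.2f'%s['time'],np.round(s['eef_pos'],2),'a%.2f'%np.degrees(np.arctan2(t[1,0],t[0,0])),'F',np.round(s['ft_force'],2),'T',np.round(s['torque'],3),'gap%.2f'%s['finger_gap'],'gf%.1f'%s['gripper_force'],'q7 %.2f'%s['qpos'][6]);return s
E
python3 - <<'E'
from r import *
for nm,x,y in(('hub',532.5,-256),('shaft',574.5,137)):
    for a in range(-180,180,15):
        q=inverse_kinematics([x,y,150],R(a)); print(nm,a,None if q is None else np.round(q,2))
E
```

```text
hub -180 [-0.05  0.6   0.6   1.77 -0.42  0.9   2.3 ]
hub -165 [-0.    0.58  0.52  1.76 -0.36  0.89  2.5 ]
hub -150 [ 0.8   0.6  -0.66  1.72  0.43  0.97  2.07]
hub -135 [ 0.92  0.66 -0.86  1.71  0.57  1.04  2.22]
hub -120 [-0.35  0.91  1.22  1.78 -0.94  1.17 -2.48]
hub -105 [-0.35  0.91  1.22  1.78 -0.94  1.17 -2.22]
hub -90 [-0.35  0.91  1.22  1.78 -0.94  1.17 -1.96]
hub -75 [-0.35  0.91  1.22  1.78 -0.94  1.17 -1.7 ]
hub -60 [-0.35  0.91  1.22  1.78 -0.94  1.17 -1.44]
hub -45 [-0.27  0.77  1.01  1.78 -0.76  1.04 -1.33]
hub -30 [-0.27  0.77  1.01  1.78 -0.76  1.04 -1.07]
hub -15 [-0.27  0.77  1.01  1.78 -0.76  1.04 -0.8 ]
hub 0 [-0.33  0.88  1.17  1.78 -0.9   1.13 -0.42]
hub 15 [-0.33  0.87  1.16  1.78 -0.89  1.12 -0.17]
hub 30 [-0.32  0.85  1.13  1.78 -0.86  1.1   0.07]
hub 45 [-0.3   0.82  1.08  1.78 -0.82  1.08  0.3 ]
hub 60 [-0.28  0.79  1.03  1.78 -0.78  1.05  0.52]
hub 75 [-0.26  0.75  0.98  1.78 -0.73  1.02  0.74]
hub 90 [-0.23  0.72  0.92  1.77 -0.68  0.99  0.96]
hub 105 [-0.2   0.69  0.86  1.77 -0.63  0.97  1.17]
hub 120 [-0.13  0.64  0.72  1.77 -0.51  0.93  1.33]
hub 135 [-
[... 739 characters left out ...]
-1.59]
shaft -15 [-1.03  0.91  1.22  1.78 -0.94  1.17 -1.33]
shaft 0 [-0.79  0.63  0.68  1.77 -0.49  0.92 -1.47]
shaft 15 [-0.77  0.62  0.65  1.77 -0.46  0.91 -1.23]
shaft 30 [-0.76  0.61  0.63  1.77 -0.45  0.91 -0.98]
shaft 45 [-0.78  0.62  0.66  1.77 -0.47  0.91 -0.7 ]
shaft 60 [-0.74  0.61  0.61  1.77 -0.43  0.9  -0.47]
shaft 75 [-0.71  0.59  0.56  1.77 -0.39  0.89 -0.25]
shaft 90 [-0.68  0.58  0.5   1.76 -0.35  0.89 -0.02]
shaft 105 [-0.64  0.57  0.45  1.76 -0.31  0.88  0.21]
shaft 120 [-0.61  0.56  0.4   1.76 -0.27  0.88  0.43]
shaft 135 [-0.57  0.55  0.34  1.76 -0.23  0.87  0.66]
shaft 150 [-0.52  0.54  0.27  1.76 -0.18  0.87  0.88]
shaft 165 [-0.48  0.54  0.21  1.75 -0.14  0.87  1.1 ]
```

```bash
python3 - <<'E'
from r import *
x,y=532.5,-256
movep([x,y,90],R(168.4)); st('above')
movel([x,y,14],max_speed=120,guard=12); st('down')
clamp(); st('c1')
open_gripper(); st('o1')
movep([x,y,14],R(78.4)); st('rot')
clamp(); st('c2')
E
```

```text
above t3.42 [ 532.88 -255.32   90.03] a168.46 F [-0.89  1.36 -0.26] T [ 0.025 -0.026  0.031] gap85.32 gf0.0 q7 1.99
down t4.20 [ 532.8  -256.27   14.53] a168.39 F [ 0.82 -0.02  0.13] T [ 0.048 -0.087 -0.001] gap85.69 gf0.0 q7 2.02
c1 t4.97 [ 532.47 -255.99   13.96] a168.40 F [ 0.15 -0.22 -0.15] T [ 0.017  0.039 -0.014] gap-0.27 gf0.0 q7 2.02
o1 t5.75 [ 532.49 -256.02   13.99] a168.40 F [ 0.47  0.83 -0.07] T [-0.049 -0.013  0.013] gap85.46 gf0.0 q7 2.02
rot t6.88 [ 532.41 -255.96   13.96] a78.52 F [ 0.14  0.37 -0.77] T [-0.058  0.026 -0.014] gap85.37 gf0.0 q7 0.85
c2 t7.64 [ 532.48 -255.98   13.98] a78.40 F [-0.61  0.71 -0.17] T [0.007 0.018 0.027] gap0.05 gf0.0 q7 0.85
```

```bash
python3 - <<'E'
from r import *
import cv2
a=camera('scene')
b=camera('top')
cv2.imwrite('pics/miss.png',np.hstack([cv2.resize(a['image'][180:380,275:475],(400,400)),cv2.resize(b['image'][200:330,350:480],(400,400))]))
E
```

```text
(no output)
```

View pics/miss.png

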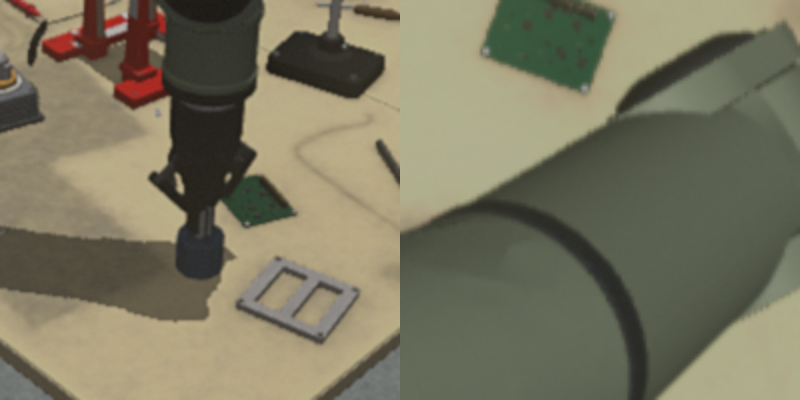

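```bash
python3 - <<'E'
from r import *
from h import *
import pickle
c=camera('scene'); c0=pickle.load(open('cams.pkl','rb'))['scene']
print(w2p(c,[[532.5,-256,14],[532.5,-256,33],[532.5,-256,42],[532.5,-256,70]]))
def pt(c,u,v):
    Z=c['range_z'][v,u]; return np.round((c['cam_to_world']@[(u-c['cx'])/c['fx']*Z,-(v-c['cy'])/c['fy']*Z,-Z,1])[:3],1)
for v in range(270,322,3): print(v,[pt(c,u,v) for u in(369,375,381)],pt(c0,375,v))
st()
E
```

```text
[[373.24511109 307.23901421]
 [373.66794425 300.32803252]
 [373.87050365 297.01730758]
 [374.51023465 286.56124676]]
270 [array([ 506. , -261. ,  128.3]), array([ 513.4, -270.7,  129.7]), array([ 541.1, -263.7,  112.8])] [ 658.2 -148.4   -2. ]
273 [array([ 519.7, -249.5,  108.3]), array([ 516.1, -268.9,  119.9]), array([ 536.2, -268.3,  109.9])] [ 645.3 -159.8    1.2]
276 [array([ 525.4, -245. ,   95.4]), array([ 514.9, -270.4,  113.8]), array([ 538.9, -266.6,  100. ])] [ 6.368e+02 -1.676e+02  6.000e-01]
279 [array([ 514.1, -255.3,   98.6]), array([ 521.5, -265.4,  100.2]), array([ 538.6, -267.4,   92.8])] [ 629.5 -174.3   -1.1]
282 [array([ 506.7, -262.1,   98.2]), array([ 523.4, -264.2,   90.9]), array([ 538. , -268.4,   85.8])] [-261.2 -925.   834.2]
285 [array([ 508.8, -260.8,   88.7]), array([ 523.3, -264.8,   83.5]), array([ 543.5, -264.5,   73.1])] [ 607.3 -194.1    3.1]
288 [array([ 519.9, -251.6,   70.3]), array([ 524.3, -264.5,   75. ]), array([ 544. , -264.6,   65. ])] [ 600.3 -200.6    1.5]
291 [array([ 520.4, -251.6,   62. ]), array([ 526. , -263.6,   65.7]), array([ 543
[... 747 characters left out ...]
]), array([ 531. , -279.3,   23.5])] [ 518.1 -273.3   27.1]
312 [array([ 511.2, -262.9,   16.6]), array([ 516.1, -275.5,   21.3]), array([ 527. , -283.1,   19.7])] [ 516.8 -274.9   20.6]
315 [array([ 510.1, -264.3,    9.8]), array([ 519. , -273.6,   10.4]), array([ 530.3, -281. ,    8.4])] [ 519.5 -273.2    9.8]
318 [array([ 5.121e+02, -2.631e+02, -4.000e-01]), array([ 518.4, -274.7,    3. ]), array([ 529.9, -281.9,    0.8])] [ 519.1 -274.1    2.2]
321 [array([ 502.5, -271.8,    2. ]), array([ 516.6, -276.7,   -3. ]), array([ 524. , -287.3,   -0.9])] [ 5.132e+02 -2.795e+02  5.000e-01]
 t7.79 [ 532.51 -256.     14.  ] a78.40 F [-0.36  0.06  1.01] T [-0.024  0.016 -0.012] gap0.28 gf0.0 q7 0.85
```

```bash
python3 - <<'E'
from r import *
import cv2,pickle
movel([532.5,-256,114],max_speed=150); wait(.2);s=st()
c=camera('scene'); pickle.dump(c,open('lift.pkl','wb'))
cv2.imwrite('pics/lift.png',cv2.resize(c['image'][210:330,295:455],(800,600),interpolation=cv2.INTER_CUBIC))
V,U=np.mgrid[230:330,340:410];Z=c['range_z'][V,U].ravel();U=U.ravel();V=V.ravel()
P=(np.c_[(U-c['cx'])/c['fx']*Z,-(V-c['cy'])/c['fy']*Z,-Z,np.ones(len(Z))]@c['cam_to_world'].T)[Z>0,:3]
m=(np.hypot(P[:,0]-532,P[:,1]+256)<30)&(P[:,2]>55);Q=P[m]
for z in range(55,220,8):
    k=(Q[:,2]>=z)&(Q[:,2]<z+8)
    if k.any(): print(z,k.sum(),np.round(Q[k].mean(0),1),np.round(Q[k].min(0),0),np.round(Q[k].max(0),0))
print(np.round(s['tool_rot'],3))
E
```

```text
t8.81 [ 532.1  -255.93  113.24] a78.39 F [ 0.55  0.03 -0.85] T [-0.036  0.001  0.005] gap0.08 gf0.0 q7 0.76
143 22 [ 530.3 -261.9  147.6] [ 523. -270.  143.] [ 545. -248.  151.]
151 45 [ 528.9 -260.8  154.9] [ 520. -269.  151.] [ 547. -245.  159.]
159 43 [ 527.7 -261.   162.9] [ 518. -269.  159.] [ 548. -245.  167.]
167 46 [ 528.8 -261.4  170.4] [ 519. -270.  167.] [ 545. -245.  175.]
175 41 [ 528.2 -263.9  179. ] [ 517. -269.  175.] [ 547. -257.  183.]
183 53 [ 530.1 -265.1  187.9] [ 507. -274.  183.] [ 557. -242.  191.]
191 93 [ 530.1 -261.8  195.3] [ 503. -275.  191.] [ 556. -240.  199.]
199 52 [ 531.  -262.9  202.5] [ 505. -273.  199.] [ 558. -238.  207.]
207 67 [ 526.6 -264.5  211. ] [ 515. -275.  207.] [ 550. -241.  215.]
215 28 [ 522.6 -268.5  218.1] [ 510. -276.  215.] [ 542. -260.  222.]
[[ 0.201  0.98  -0.001]
 [ 0.98  -0.201  0.   ]
 [ 0.    -0.001 -1.   ]]
```

View pics/lift.png

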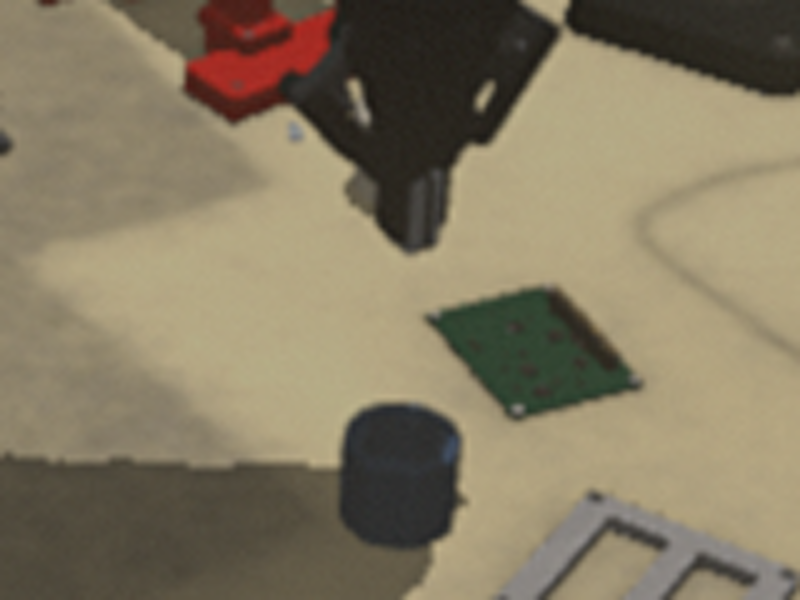

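The fingertips closed just above the hub. The depth image puts them at z≈144 while the reported TCP z is 114, so the real tip is about 30 mm higher than reported. The hub hasn't moved, so I'll allow for the offset and regrasp.

```bash
python3 - <<'E'
from r import *
x,y,z=532.5,-256,-17
open_gripper()
movep([x,y,60],R(168.4))
movel([x,y,z],max_speed=80,guard=8); s=st('down')
if s['eef_pos'][2]<z+3:
    clamp(); st('c1')
    open_gripper()
    movep([x,y,z],R(78.4)); st('rot')
    clamp(); wait(.2); st('c2')
E
```

```text
down t11.97 [ 532.8  -256.14  -16.54] a168.40 F [-0.32  0.34  0.96] T [ 0.021 -0.016 -0.046] gap85.44 gf0.0 q7 2.08
c1 t12.41 [ 532.7  -256.03  -16.47] a168.40 F [-1.61  1.81  8.66] T [0.206 0.385 0.032] gap49.28 gf62.4 q7 2.08
rot t13.98 [ 532.37 -255.96  -17.07] a78.52 F [-0.23  0.07 -0.17] T [-0.042 -0.011 -0.001] gap85.50 gf0.0 q7 0.93
c2 t14.62 [ 532.58 -256.16  -16.65] a78.41 F [-1.23  0.99  5.95] T [ 0.149  0.229 -0.014] gap48.96 gf62.8 q7 0.92
```

```bash
python3 - <<'E'
from r import *
movel([532.5,-256,100],max_speed=150); st('lift')
movep([575,136.8,100],R(66)); wait(.3); st('over'); 
for z in (78,68,63.5):
    g=movel([575,136.8,z],max_speed=40,guard=5); wait(.2); s=st(f'{z} {g}')
    if g: break
import cv2
c=camera('scene');cv2.imwrite('pics/over.png',cv2.resize(c['image'][130:280,175:375],(800,600),interpolation=cv2.INTER_CUBIC))
E
```

```text
lift t15.55 [ 532.15 -255.65   99.19] a78.41 F [-0.63 -0.1  -2.77] T [-0.022  0.018 -0.014] gap48.92 gf62.2 q7 0.81
over t17.32 [575.12 136.22 100.04] a65.95 F [ 0.33 -0.97 -3.21] T [ 0.007 -0.018 -0.005] gap49.22 gf62.2 q7 -0.01
78 False t18.22 [575.1  136.84  78.19] a66.00 F [-0.54 -0.3  -1.89] T [ 0.028 -0.03  -0.018] gap49.50 gf62.2 q7 0.01
68 False t18.82 [575.05 136.86  68.11] a66.00 F [-0.29 -0.9  -1.27] T [ 0.001 -0.     0.012] gap49.20 gf62.3 q7 0.02
63.5 False t19.28 [574.97 136.7   63.51] a66.00 F [ 0.38 -1.61 -3.01] T [-0.342 -0.084 -0.088] gap49.07 gf62.3 q7 0.03
```

View pics/over.png

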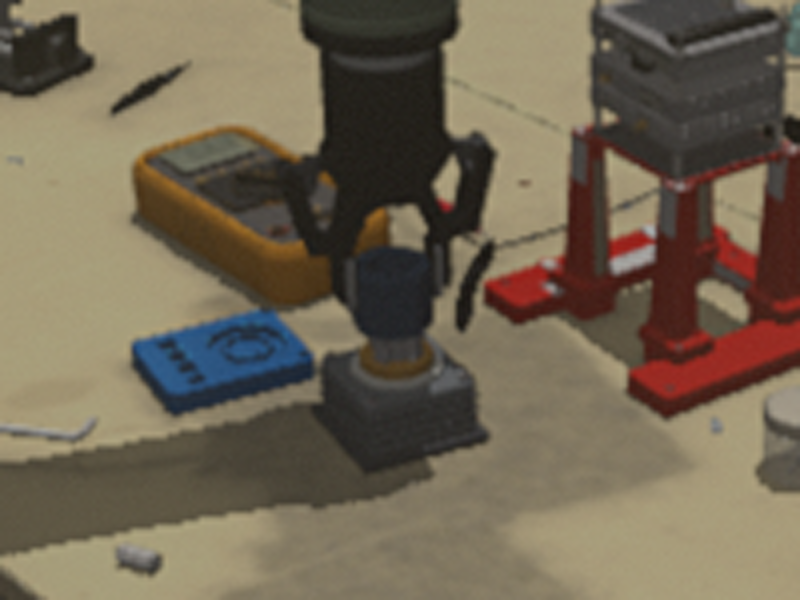

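The picture shows the hub sitting over the shaft nose at (393,290), with the shaft teeth still visible below it at (400,348). There is a slight side contact, so I'll ease −y and lower until it touches the teeth.

```bash
python3 - <<'E'
from r import *
def avg(n=5):
    F=[];T=[]
    for _ in range(n):
        s=read_state();F.append(s['ft_force']);T.append(s['torque']);wait(.02)
    F=np.mean(F,0);T=np.mean(T,0);print('t%.2f'%s['time'],np.round(s['eef_pos'],2),'F',np.round(F,2),'T',np.round(T,3));return F,T
x,y=575,136.8
avg()
y-=.5; movel([x,y,63.5],max_speed=20); avg()
for z in (61.5,60.5,59.5,58.5):
    movel([x,y,z],max_speed=15,guard=6); F,T=avg()
    if F[2]>0.5: break
E
```

```text
t19.40 [574.97 136.72  63.5 ] F [ 0.57 -1.19 -3.03] T [-0.36  -0.094 -0.005]
t19.73 [575.   136.43  63.54] F [-0.33 -0.1  -1.85] T [-0.021 -0.014  0.008]
t20.10 [574.93 136.3   61.43] F [-0.48 -0.06 -2.05] T [ 0.006 -0.004 -0.002]
t20.43 [575.02 136.32  60.62] F [-0.93 -0.4   1.66] T [ 0.05   0.285 -0.011]
```

```bash
cat >> r.py <<'E'
def avg(n=4,m=''):
    F=[];T=[]
    for _ in range(n):
        s=read_state();F.append(s['ft_force']);T.append(s['torque']);wait(.02)
    F=np.mean(F,0);T=np.mean(T,0);t=s['tool_rot'];print(m,'t%.2f'%s['time'],np.round(s['eef_pos'],2),'a%.2f'%np.degrees(np.arctan2(t[1,0],t[0,0])),'F',np.round(F,2),'T',np.round(T,3),'gap%.2f'%s['finger_gap']);return F,T
E
python3 - <<'E'
from r import *
x,y,z=575,136.3,59.9
movel([x,y,z],max_speed=15); avg()
for a in (64.5,63,61.5,60,58.5,57,55.5,54):
    movel([x,y,z],frame=R(a),max_speed=20); F,T=avg()
    if F[2]<-1: print('meshed?');break
    if abs(T[2])>.2: print('torque');break
E
```

```text
t20.75 [575.03 136.31  59.95] a66.00 F [-1.61  0.14  3.26] T [0.028 0.292 0.01 ] gap49.30
 t21.07 [575.03 136.3   59.89] a64.53 F [-0.67  0.27  3.81] T [0.045 0.247 0.031] gap49.05
 t21.38 [575.11 136.31  59.94] a63.04 F [-0.32  0.32  3.15] T [0.076 0.01  0.036] gap49.13
 t21.70 [575.1  136.29  59.92] a61.54 F [0.55 0.03 3.02] T [ 0.044 -0.115  0.055] gap48.99
 t22.02 [575.08 136.3   59.92] a60.04 F [0.82 0.26 3.33] T [ 0.022 -0.217  0.032] gap49.33
 t22.33 [575.02 136.28  59.89] a58.54 F [ 0.8  -0.04  3.7 ] T [ 0.039 -0.198  0.038] gap49.08
 t22.65 [575.01 136.33  59.89] a57.04 F [0.51 0.07 3.96] T [ 0.033 -0.122  0.017] gap48.92
 t22.97 [574.97 136.31  59.87] a55.54 F [0.62 0.39 2.7 ] T [ 0.051 -0.141  0.03 ] gap48.85
 t23.28 [574.96 136.31  59.9 ] a54.04 F [0.83 0.09 3.37] T [ 0.081 -0.067  0.005] gap49.25
```

Shaft teeth fit in the gaps between the hub teeth, so mesh is 45° from the angle I was using, at tool angle ≈14.6°. I'll back off slightly, turn to there and rock.

```bash
python3 - <<'E'
from r import *
x,y,z=575,136.3,59.9
movel([x,y,62],max_speed=20)
movel([x,y,62],frame=R(22),max_speed=20); avg()
movel([x,y,z],max_speed=15,guard=9); avg()
for a in (20.5,19,17.5,16,14.5,13,11.5,10,8.5):
    movel([x,y,z],frame=R(a),max_speed=20); F,T=avg()
    if F[2]<-.8: print('meshed?');break
    if abs(T[2])>.2: print('torque');break
E
```

```text
t24.32 [574.92 136.31  61.94] a22.13 F [ 0.84  0.06 -2.2 ] T [-0.03  -0.008  0.007] gap49.14
 t24.68 [575.18 136.27  60.12] a22.01 F [0.13 0.64 2.88] T [ 0.043 -0.037 -0.042] gap49.38
 t24.99 [575.1  136.34  59.95] a20.53 F [0.49 1.44 2.62] T [ 0.136 -0.115  0.012] gap49.08
 t25.31 [575.   136.31  59.88] a19.04 F [0.18 0.85 2.44] T [ 0.169 -0.111  0.021] gap48.86
 t25.62 [574.84 136.14  59.68] a17.53 F [ 0.85 -0.02 -1.74] T [-0.05  -0.158 -0.014] gap49.38
meshed?
```

```bash
python3 - <<'E'
from r import *
x,y=575,136.3
movel([x,y,59],frame=R(15),max_speed=20); avg()
for z in (56,50,45,42.5):
    g=movel([x,y,z],max_speed=25,guard=5); F,T=avg(m=str(g))
    if g: break
else:
    for z in (41.5,41,40.5,40,39.5,39):
        g=movel([x,y,z],max_speed=10,guard=6); F,T=avg(m=str(g))
        if F[2]>1.5: break
E
```

```text
t25.94 [574.86 136.26  58.88] a15.09 F [ 0.05 -0.02 -1.97] T [-0.007 -0.002 -0.006] gap49.37
False t26.27 [574.96 136.26  55.93] a15.01 F [-0.27  0.29 -2.64] T [-0.024  0.008 -0.023] gap49.05
False t26.73 [574.98 136.27  49.95] a15.00 F [ 0.53 -0.22 -1.98] T [0.005 0.011 0.006] gap49.28
False t27.15 [574.96 136.27  44.94] a15.00 F [-0.22  0.08 -2.46] T [-0.014  0.001 -0.023] gap48.86
False t27.47 [574.98 136.28  42.45] a15.00 F [-0.33 -0.07 -1.61] T [-0.021  0.016 -0.002] gap49.01
False t27.78 [574.98 136.3   41.48] a15.00 F [-0.07 -0.35 -2.33] T [-0.028 -0.001 -0.007] gap49.21
False t28.10 [575.05 136.33  41.14] a15.00 F [-1.01  0.45  1.66] T [-0.016  0.23  -0.007] gap48.92
```

```bash
python3 - <<'E'
from r import *
import cv2
x,y=575,136.3
for z in (40.6,40.1): movel([x,y,z],max_speed=10,guard=6); avg()
open_gripper(); avg()
movel([x,y,150],max_speed=120); st()
movep([450,330,200],R(90)); st()
c=camera('scene');t=camera('top')
cv2.imwrite('pics/end.png',np.hstack([cv2.resize(c['image'][170:270,225:325],(400,400),interpolation=cv2.INTER_CUBIC),cv2.resize(t['image'][218:278,218:278],(400,400),interpolation=cv2.INTER_CUBIC)]))
for n,c in(('s',c),('t',t)):
    V,U=np.mgrid[200:290,215:310];Z=c['range_z'][V,U].ravel();U=U.ravel();V=V.ravel()
    P=(np.c_[(U-c['cx'])/c['fx']*Z,-(V-c['cy'])/c['fy']*Z,-Z,np.ones(len(Z))]@c['cam_to_world'].T)[Z>0,:3]
    m=(np.hypot(P[:,0]-575,P[:,1]-136)<24)&(P[:,2]>92)&(P[:,2]<130);print(n,m.sum(),np.median(P[m],0))
E
```

```text
t28.42 [575.03 136.27  40.65] a15.00 F [-0.58 -0.02  2.88] T [ 0.025  0.22  -0.024] gap49.28
 t28.73 [575.06 136.28  40.13] a15.00 F [-1.02 -0.    2.87] T [0.044 0.195 0.008] gap49.06
 t29.26 [575.01 136.32  40.07] a15.00 F [ 0.05 -0.46  0.43] T [-0.02  -0.008 -0.011] gap85.76
 t30.34 [574.68 136.36 149.32] a15.00 F [ 0.33 -0.94 -0.52] T [-0.003  0.035 -0.021] gap84.94 gf0.0 q7 -0.81
 t31.27 [450.51 328.96 199.74] a89.77 F [ 0.57 -0.4  -0.02] T [-0.014 -0.015  0.027] gap85.26 gf0.0 q7 -0.08
s 111 [573.28500064 139.83910606  99.00174755]
t 200 [577.29036025 132.33983347  99.35623053]
```

View pics/end.png

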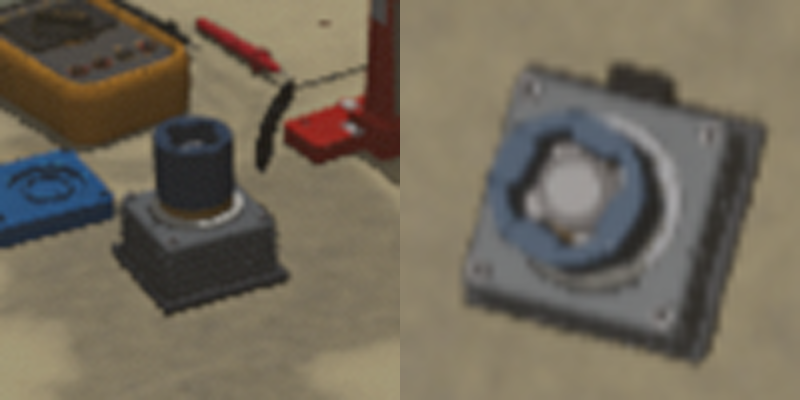

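The hub sits upright on the brass collar with its teeth meshed (crop centres (193,170) and (570,190)). Its top is at z≈99–100 mm, which matches fully home (58+42).

```bash
python3 -c "
from workcell import *
print(finish_job())"
```

```text
the job is handed in; nothing more can be done
None
```

The coupling hub is meshed on the splined shaft, pushed home on the brass collar until the sprung shaft gave slightly, and released; I handed the job in at about 31 s of robot time.

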